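Seat a caster bearing cup square with the nylon drift

TASK

Pick up the drift with the white nylon foot (not the look-alike punch with the bare dark steel foot) and with it drive the bearing cup down into the caster hub until it is fully home, flush with the hub's face, pressing on its two red pads in turn and taking one side down no more than about half of its way before going to the other, so that the cup never cocks badly. Touch the cup with nothing but the drift, and at the end stand the drift upright on the counter and let go.

Things in the scene. Friction and masses are not known exactly. Their poses are not given: they have to be found in the camera images.
- drift: Hand drift standing upright on the counter, 120 g: white nylon foot, 36 mm diameter, 45 mm tall, under a green round grip, 20 mm diameter, 75 mm long (120 mm in all). The step from grip to foot is a flat shoulder, 45 mm up, that fingertips can bear on. Origin: centre of the foot's underside; z up along the grip; yaw does not matter.
- punch: Look-alike with a bare dark steel foot and black grip, same sizes, 300 g, upright on the counter; not for this job. Drift and punch may stand either way round. Origin: centre of its underside; z up along its grip.
- cup: Steel cup: flat ring flange, 68 mm wide, 40 mm hole. Origin: centre of its top face; z up; x through 2 red pads 27 mm each side (drift centred 20-34 mm out is good). Starts 14-17 mm above the hub face, leaning up to 3 deg. Slides down and tips about y only: pressing a pad lowers that side, the other sinks little; no spring back. Stiff drag: 4 N at 30 mm/s, more if faster, so press slowly.
- bore (a point): Centre of the bore in the top face, 60 mm above the counter, of the fixed grey hub (88 mm diameter, on a 120 mm square plate); z up, x, y as the cup's. Cup home: its origin here, flange flush in a 70 mm recess, so the drift's foot then stops on the hub's rim. Two blue dogs, 12 mm wide, stand on the y axis and reach over the flange to 21 mm from centre; tops 27 mm above the face.

How it is judged:
By the outcome, as a careful person would: the job done as asked, in the order asked, and still so for the second after the job is handed in, with the robot touching nothing.
It also fails if it takes over 58 s, if anything falls off the work surface, if the arm or the gripper's body presses on something with over 40 N, if the wrist force passes 120 N, or if a joint passes its speed limit or range.

ROBOT

A 6-joint arm with a two-finger parallel gripper is mounted at the origin on the work surface. World frame = base frame: x ahead of the robot, y to its left, z up, the work surface at z = 0. Lengths are in m, angles in rad, forces in N, time in s.
With the tool pointing down it reaches from about 0.325 to 0.875 m from the base axis. Payload 4.4 kg.
Tool frame: the origin (TCP) lies midway between the tips of the shut fingers; the grasp point (between the pads) lies 19 mm behind it (ctrl.pinch_z is the distance from the TCP to the grasp point, in m); z points along the fingers, y is the direction in which the jaws open and shut (so a half turn about z gives the same grasp; the last joint's range is limited). The gripper opens to 85 mm and grips with 20 to 120 N. Pads are 22 mm wide; open, the fingers measure 114 mm over their backs; the gripper's body (76 mm by 85 mm) begins 54 mm behind the grasp point. The pads swing forward as they close: fully open they stand 13 mm farther back than shut.
Start: joints at [-1.256, 0.207, 1.542, -0, 1.393, -0.15], TCP at [0.258, -0.514, 0.231] pointing down, gripper open.
Joint ranges: [-2.73, 2.73], [-0.86, 2.22], [0.23, 2.46], [-1.11, 4.25], [0.08, 2.63], [-2.82, 2.82]. Speed limits (rad/s): [2.79, 2.79, 3.14, 3.14, 3.14, 3.14].

INTERFACE

Orientations are given as a unit quaternion [w, x, y, z].
In Python, from station import ctrl gives the robot as it stands. Calls block until the motion is done:
- ctrl.move_to(position, orientation): joint-space move of the TCP to a pose.
- ctrl.move_linear(position, ori=None, speed=0.15): straight line of the TCP; ori=None keeps the orientation; speed is the mean speed in m/s.
- ctrl.move_joints(angles): joint-space move.
- ctrl.gripper_to(opening, f_grip=None): finger opening in m; f_grip is the grip in N (None keeps the last); returns when the fingers have stopped.
- ctrl.pause(seconds).
- ctrl.solve_ik(position, orientation): joint angles nearest the present ones, or None.
- ctrl.get_state(): the state.
- ctrl.get_image(name): name is "side" or "top"; returns a dict with "frame" (480x640x3 uint8, blue, green, red), "intrinsics" (3x3 intrinsics, pixels), "position" and "orientation" of the camera in the world. Camera axes: x right, y down, z forward; pixel columns grow to the right and rows downward; lengths in m; the calibration is good to about 2 mm. A picture is of the moment at which its call begins. There is no depth.
A pose or a line that the arm cannot do raises ctrl.PlanningError and nothing moves.
- ctrl.job_done(): hands the job in, once; it reports no verdict.
The state is a dict: "t": time; "joints": joint angles; "qd": joint speeds; "effort": joint torques, N m; "eef_pos": TCP position; "eef_rot": TCP orientation; "contact_force": force on the tool from outside, world axes, zero at the start; "moment": the same for the moment, N m; "finger_gap": finger opening in m.
Only numpy, scipy, OpenCV 4.12 (cv2) and the standard library are available. Lean on these libraries where they do the work, as an engineer would, in place of code of your own. Each camera call takes 0.05 s, during which the arm holds its last target.

## Working session

There is one attempt and no reset: what is moved stays moved. The work goes in short steps, each a Python script; the robot and the scene stay as the last script left them, time stands still between calls to the robot, and variables do not carry over. Pictures are saved under pics/ and viewed, and the job is handed in when it is done.

```bash
ls; mkdir -p pics; python3 - <<'E'
from station import ctrl
import cv2
s=ctrl.get_state(); print(s)
for n in("top","side"):
    r=ctrl.get_image(n); cv2.imwrite(f"pics/{n}0.png",r["frame"]); print(n,r["intrinsics"],r["position"],r["orientation"])
E
```

```text
pics
{'t': 0.0, 'joints': array([-1.25649609e+00,  2.07439899e-01,  1.54299055e+00, -3.74389391e-06,
        1.39350342e+00, -1.50484524e-01]), 'qd': array([-0.00021509,  0.00035957,  0.00015041, -0.00086897,  0.00037888,
       -0.00130778]), 'effort': array([-1.92613712e-03, -3.83038759e+01, -2.91598248e+01, -4.24063592e-04,
        1.05796626e-02,  1.07554047e-05]), 'eef_pos': array([ 0.25748685, -0.51325876,  0.23009712]), 'eef_rot': array([-1.16652933e-03,  9.73117457e-01,  2.30306414e-01, -9.76105773e-05]), 'contact_force': array([-0.71148862, -0.72466768, -0.24323789]), 'moment': array([-0.03098974, -0.02005762, -0.00371674]), 'finger_gap': 0.08527233738641532}
top [[569.4139467    0.         319.79611441]
 [  0.         569.4139467  234.89404576]
 [  0.           0.           1.        ]] [ 0.30350393 -0.02160498  1.20796215] [ 0.0711409  -0.69852221  0.70914923 -0.06413321]
side [[445.61802464   0.         322.24895232]
 [  0.         445.61802464 242.73821829]
 [  0.           0.           1.        ]] [ 0.49454866 -0.62564041  0.54360299] [-0.44531163  0.89535624 -0.00221083  0.00546512]
```

View pics/top0.png

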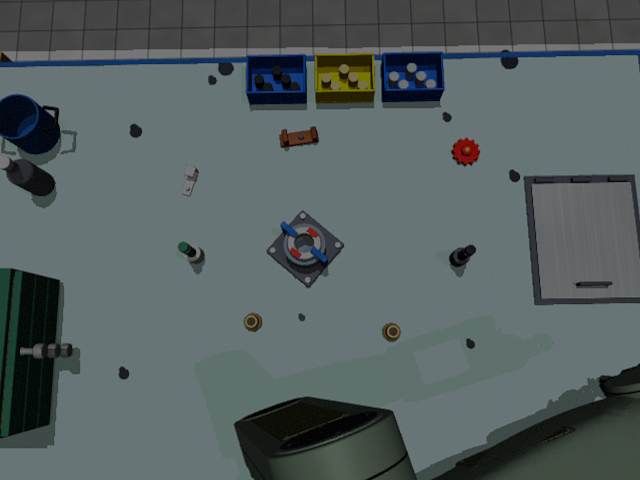

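View pics/side0.png

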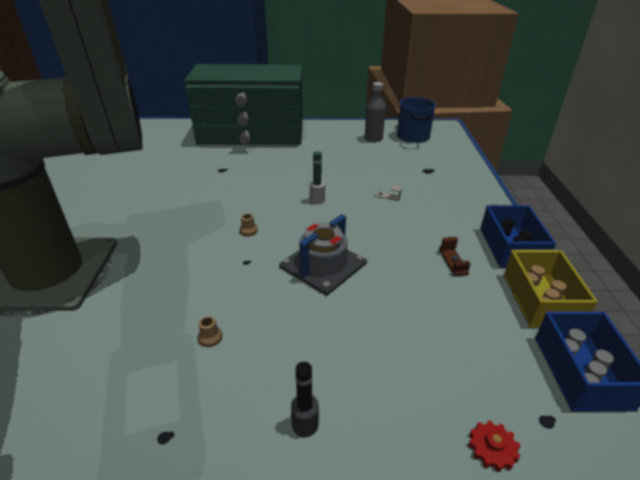

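The top view shows the green/white drift near (190,252), the dark punch near (462,255), and the hub near (305,248) with its blue dogs and red pads. The side view has the drift at (317,180). Next I'll measure them.

```bash
cat > h.py <<'E'
import numpy as np, cv2
from scipy.spatial.transform import Rotation as R
def rot(q): return R.from_quat([q[1],q[2],q[3],q[0]])
def ray(im,uv):
    d=np.linalg.solve(im["intrinsics"],[uv[0],uv[1],1.]); return np.array(im["position"]),rot(im["orientation"]).apply(d)
def onz(im,uv,z):
    p,d=ray(im,uv); return p+d*(z-p[2])/d[2]
def proj(im,P):
    c=im["intrinsics"]@rot(im["orientation"]).inv().apply(np.array(P)-im["position"]); return c[:2]/c[2]
def tri(a,ua,b,ub):
    p,d=ray(a,ua);q,e=ray(b,ub);d/=np.linalg.norm(d);e/=np.linalg.norm(e)
    s=np.linalg.lstsq(np.c_[d,-e],q-p,rcond=None)[0]
    A=p+s[0]*d;B=q+s[1]*e; return (A+B)/2,np.linalg.norm(A-B)
def blobs(f,kind,roi,mina=12):
    x0,y0,x1,y1=roi; h=cv2.cvtColor(f,cv2.COLOR_BGR2HSV)[y0:y1,x0:x1].astype(int);H,S,V=h[...,0],h[...,1],h[...,2]
    m={"red":((H<8)|(H>172))&(S>130)&(V>70),"blue":(H>100)&(H<125)&(S>130)&(V>40),
       "green":(H>60)&(H<95)&(S>110),"white":(S<30)&(V>110)}[kind].astype(np.uint8)
    n,l,st,c=cv2.connectedComponentsWithStats(m)
    return [(c[i]+[x0,y0],int(st[i,4]),(st[i,:4]+[x0,y0,0,0]).tolist()) for i in range(1,n) if st[i,4]>=mina]
E
python3 - <<'E'
from station import ctrl
from h import *
T=ctrl.get_image("top");S=ctrl.get_image("side")
print("x,y dir", onz(T,(320,235),0),onz(T,(420,235),0),onz(T,(320,135),0))
for n,im,roi in(("top",T,(260,200,350,295)),("side",S,(280,205,370,295))):
    for k in("red","blue"): print(n,k,[(c.round(1),a,b) for c,a,b in blobs(im["frame"],k,roi)])
for n,im,roi in(("top",T,(165,230,215,275)),("side",S,(295,145,340,210))):
    for k in("green","white"): print(n,k,[(c.round(1),a,b) for c,a,b in blobs(im["frame"],k,roi)])
a=cv2.resize(T["frame"][225:275,160:220],None,fx=6,fy=6,interpolation=cv2.INTER_CUBIC)
b=cv2.resize(S["frame"][145:210,290:345],None,fx=6,fy=6,interpolation=cv2.INTER_CUBIC)
c=cv2.resize(T["frame"][205:295,260:350],None,fx=4,fy=4,interpolation=cv2.INTER_CUBIC)
d=cv2.resize(S["frame"][210:295,275:370],None,fx=4,fy=4,interpolation=cv2.INTER_CUBIC)
W=np.zeros((600,800,3),np.uint8)
def pst(i,x,y):
    i=i[:600-y,:800-x]; W[y:y+i.shape[0],x:x+i.shape[1]]=i
i=cv2.resize(a,(300,250));pst(i,0,0);pst(cv2.resize(b,(288,340)),0,255);pst(cv2.resize(c,(300,300)),310,0);pst(cv2.resize(d,(330,295)),310,302)
cv2.imwrite("pics/crop1.png",W)
E
```

```text
x,y dir [ 0.53767657 -0.01167255  0.        ] [ 0.53418233 -0.22731938  0.        ] [ 0.76552842 -0.01488112  0.        ]
top red [(array([312.5, 232.5]), 59, [307, 228, 12, 10]), (array([294.9, 252.6]), 61, [289, 248, 12, 10])]
top blue [(array([288.4, 229.2]), 108, [281, 222, 16, 15]), (array([318.9, 254.6]), 119, [310, 247, 18, 16])]
side red [(array([312.2, 226.9]), 33, [308, 224, 9, 7]), (array([334.7, 239.6]), 54, [330, 237, 11, 7])]
side blue [(array([338.9, 221.6]), 106, [331, 215, 14, 16]), (array([305.2, 254. ]), 300, [300, 234, 17, 42])]
top green [(array([183.3, 246.8]), 77, [179, 242, 10, 10]), (array([191.2, 252.6]), 37, [187, 248, 9, 9])]
top white [(array([195.8, 248.8]), 48, [190, 244, 10, 13]), (array([184.8, 256.4]), 13, [183, 254, 4, 6])]
side green []
side white [(array([322.6, 183.4]), 32, [318, 179, 8, 8])]
```

View pics/crop1.png

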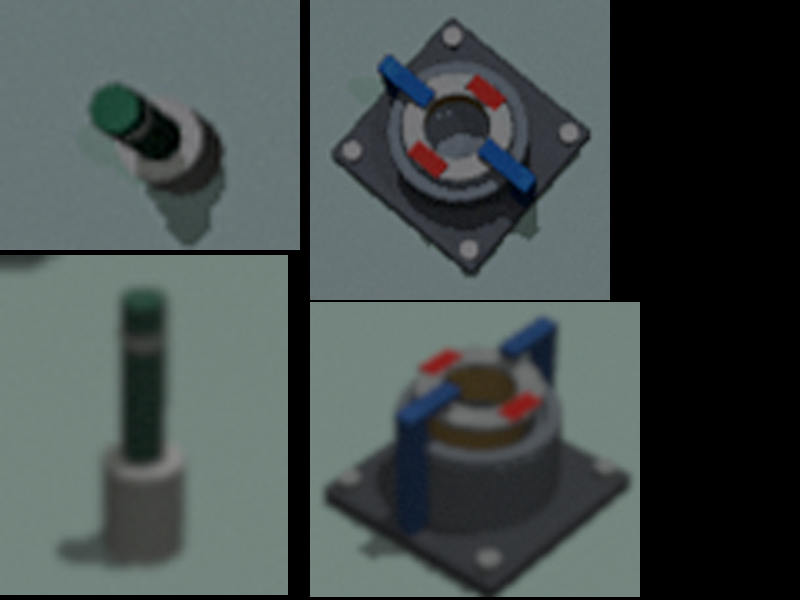

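The crops show the drift's green cap at top-view (183,247). In the side view the cap is near (317.5,152.6). The two red pads and the two dogs are clear in both views.

```bash
python3 - <<'E'
from station import ctrl
from h import *
T=ctrl.get_image("top");S=ctrl.get_image("side")
print(ctrl.get_state()["t"])
print("cap tri",tri(T,(183.3,246.8),S,(317.5,152.6)), "top z.12",onz(T,(183.3,246.8),.12))
b=blobs(T["frame"],"red",(260,200,350,295));s=blobs(S["frame"],"red",(280,205,370,295))
# T pad far (+x,-y): 312,232 ; S: which?
P=[]
for tu in b:
    for su in s:
        p,g=tri(T,tu[0],S,su[0]); 
        print("pad",tu[0].round(1),su[0].round(1),p.round(4),round(g,4))
for tu in b: print("pad on z .075",onz(T,tu[0],.075).round(4))
d=blobs(T["frame"],"blue",(260,200,350,295))
# base plate corners from crop: scale 300/90
for c in [(452,20),(588,133),(472,273),(333,153)]:
    print("plate",onz(T,((c[0]-310)/3.333+260,c[1]/3.333+205),.008).round(4))
g=cv2.cvtColor(S["frame"][145:210,295:340],cv2.COLOR_BGR2GRAY)
print("foot row widths")
for r in (185,190,195): print(r,g[r-145].tolist())
print([int(x) for x in g[:,22]])
E
```

```text
0.3
cap tri (array([0.49529873, 0.25312687, 0.12106526]), np.float64(0.0002556916092939814)) top z.12 [0.49535736 0.25337789 0.12      ]
pad [312.4 232.4] [312.4 226.8] [ 5.038e-01 -4.000e-04  1.101e-01] 0.0355
pad [312.4 232.4] [334.7 239.6] [0.5271 0.003  0.0753] 0.003
pad [294.9 252.6] [312.4 226.8] [0.4867 0.0385 0.0776] 0.0013
pad [294.9 252.6] [334.7 239.6] [0.5106 0.042  0.042 ] 0.0346
pad on z .075 [0.5287 0.0031 0.075 ]
pad on z .075 [0.4878 0.0388 0.075 ]
plate [0.5897 0.0252 0.008 ]
plate [ 0.5137 -0.0615  0.008 ]
plate [0.425  0.0139 0.008 ]
plate [0.5033 0.1022 0.008 ]
foot row widths
185 [127, 127, 127, 127, 127, 127, 127, 126, 127, 127, 127, 126, 125, 118, 101, 84, 83, 88, 92, 89, 84, 83, 85, 92, 104, 116, 126, 129, 122, 114, 115, 122, 127, 126, 127, 127, 127, 127, 126, 128, 127, 127, 126, 126, 126]
190 [127, 127, 127, 126, 127, 127, 127, 127, 126, 126, 126, 127, 125, 117, 97, 71, 61, 62, 63, 64, 66, 66, 66, 66, 67, 68, 68, 67, 68, 82, 104, 121, 127, 127, 126, 126, 127, 127, 127, 127, 126, 127, 127, 127, 127]
195 [126, 128, 127, 127, 126, 127, 126, 127, 127, 126, 127, 127, 126, 117, 97, 71, 60, 61, 63, 65, 66, 66, 68, 67, 68, 67, 68, 66, 68, 80, 103, 122, 127, 127, 127, 126, 127, 127, 125, 127, 127, 127, 127, 127, 127]
[126, 126, 126, 126, 126, 118, 95, 71, 63, 58, 47, 34, 30, 31, 33, 45, 58, 62, 52, 38, 32, 31, 28, 32, 29, 31, 30, 31, 28, 32, 30, 30, 29, 31, 31, 31, 27, 32, 31, 48, 85, 111, 107, 84, 70, 66, 66, 66, 66, 66, 68, 67, 67, 67, 66, 66, 68, 67, 75, 97, 116, 125, 128, 126, 127]
```

Checks agree: the pads are 53.8 mm apart (54 expected), and their centre (0.507,0.021) matches the plate centre (0.508,0.020). The cap triangulates to z = 0.121 (0.120 expected). Pad B is about 2 mm higher than pad A. I'll grasp with the jaws along the cup's x axis, with the TCP 52 mm up.

```bash
cat >> h.py <<'E'
A=np.array([.5271,.003]);B=np.array([.4867,.0385]);C=np.array([.5072,.0206]);EX=np.array([.752,-.659]);EX/=np.linalg.norm(EX)
def down(sign):
    z=np.array([0,0,-1.]);y=np.r_[sign*EX,0];x=np.cross(y,z)
    q=R.from_matrix(np.c_[x,y,z]).as_quat();return np.array([q[3],q[0],q[1],q[2]])
D=np.array([.4953,.2532])
E
python3 - <<'E'
from station import ctrl
from h import *
for s in(1,-1):
    for p in([*D,.052],[*A,.15],[*B,.15]):
        j=ctrl.solve_ik(p,down(s));print(s,None if j is None else np.round(j,2))
print(ctrl.pinch_z,ctrl.get_state()["joints"])
E
```

```text
1 [ 0.32  0.38  1.73 -0.    1.03  1.04]
1 [-0.16  0.19  1.74 -0.    1.21  0.56]
1 [-0.1   0.11  1.83 -0.    1.2   0.62]
-1 [ 0.32  0.38  1.73 -0.    1.03 -2.11]
-1 [-0.16  0.19  1.74 -0.    1.21 -2.58]
-1 [-0.1   0.11  1.83 -0.    1.2  -2.52]
0.0187 [-1.25647977e+00  2.06938132e-01  1.54201884e+00  1.10576078e-05
  1.39347597e+00 -1.50475490e-01]
```

```bash
python3 - <<'E'
from station import ctrl
from h import *
q=down(1)
ctrl.move_to([*D,.20],q)
ctrl.move_linear([*D,.052],speed=.12)
ctrl.gripper_to(.012,60)
s=ctrl.get_state();print(s["t"],s["eef_pos"],s["finger_gap"],s["contact_force"])
ctrl.move_linear([*D,.16],speed=.12)
s=ctrl.get_state();print(s["t"],s["eef_pos"],s["finger_gap"],s["contact_force"])
ctrl.move_linear([*(C-.029*EX),.19],speed=.2)   # above pad B
s=ctrl.get_state();print(s["t"],s["eef_pos"],s["contact_force"],s["moment"])
W=[]
for n,(x,y) in(("top",(225,150)),("side",(220,130))):
    im=ctrl.get_image(n); W.append(cv2.resize(im["frame"][y:y+180,x:x+180],(400,400),interpolation=cv2.INTER_CUBIC)); cv2.imwrite(f"pics/{n}_h.png",im["frame"])
    print(proj(im,s["eef_pos"]))
cv2.imwrite("pics/held.png",np.hstack(W))
E
```

```text
5.1417 [0.49531266 0.25322496 0.05204825] 0.01857684082744477 [0.00589134 0.41321248 0.15763373]
6.1917 [0.49447458 0.25292123 0.15892835] 0.01890781167157433 [ 5.62999025e-01 -1.52830075e-03 -1.91617632e+00]
7.4167 [0.48514786 0.04033524 0.189711  ] [ 0.33110345 -0.07969644 -2.44854011] [-0.01558328  0.0101426  -0.01032344]
[290.64727061 243.9781491 ]
[311.44764257 171.12518157]
```

View pics/held.png

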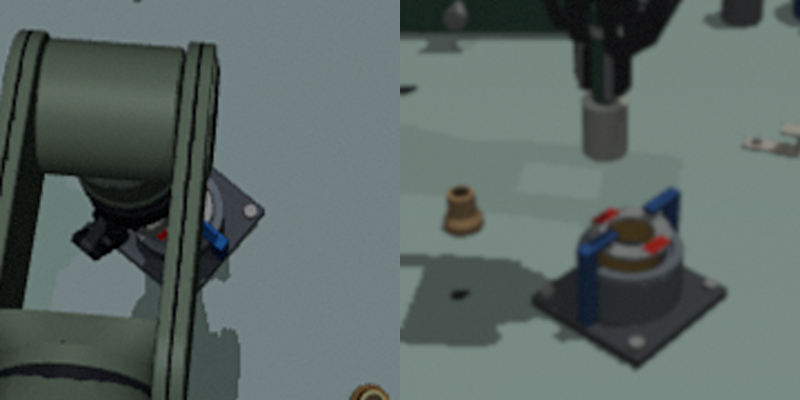

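The side view shows the drift held upright above pad B, with its foot centred near column 312 (predicted 311.4). I'll check this more finely.

```bash
python3 - <<'E'
from station import ctrl
from h import *
im=ctrl.get_image("side");e=ctrl.get_state()["eef_pos"]
g=cv2.cvtColor(im["frame"],cv2.COLOR_BGR2GRAY)
print("pred foot bottom",proj(im,e-[0,0,.052]),"shoulder",proj(im,e-[0,0,.007]), "bottom near edge",proj(im,e-[0,.018,.052]))
for r in(180,186,192,197): print(r,g[r,296:330].tolist())
print(g[165:212,312].tolist())
E
```

```text
pred foot bottom [311.70047493 197.74187499] shoulder [311.52736946 174.75638647] bottom near edge [311.59464219 203.24832367]
180 [130, 130, 131, 131, 127, 112, 80, 60, 62, 65, 68, 73, 75, 77, 77, 77, 76, 74, 74, 75, 71, 69, 64, 62, 62, 72, 98, 121, 130, 131, 131, 130, 131, 130]
186 [131, 130, 131, 131, 128, 112, 83, 63, 61, 64, 65, 66, 68, 69, 68, 67, 69, 68, 67, 67, 65, 65, 66, 66, 67, 72, 97, 122, 129, 131, 131, 130, 131, 130]
192 [130, 132, 132, 131, 128, 113, 85, 66, 61, 62, 65, 66, 68, 68, 67, 69, 69, 69, 67, 67, 66, 65, 66, 67, 66, 74, 97, 123, 130, 130, 130, 131, 130, 131]
197 [120, 121, 121, 120, 120, 108, 87, 68, 62, 63, 66, 65, 68, 68, 69, 69, 69, 68, 67, 67, 68, 68, 68, 68, 67, 78, 102, 120, 128, 129, 129, 128, 129, 128]
[49, 49, 48, 48, 49, 49, 47, 47, 45, 41, 34, 43, 66, 81, 83, 76, 69, 69, 68, 69, 69, 69, 68, 67, 69, 68, 68, 69, 68, 68, 68, 68, 69, 68, 68, 67, 71, 85, 106, 119, 121, 122, 122, 121, 121, 121, 121]
```

The foot centre column measures 311.9 against 311.6 predicted, and the bottom row matches, so the offset is under 1 mm. First I'll press the higher pad B partway, then pad A.

```bash
cat >> h.py <<'E'
OFF=.052; RO=.029
def press(ctrl,side,top,bot,lift=.098,speed=.018):
    p=C+(RO if side=="A" else -RO)*EX
    s=ctrl.get_state()
    if np.linalg.norm(s["eef_pos"][:2]-p)>.004: ctrl.move_linear([*p,lift+OFF],speed=.15)
    ctrl.move_linear([*p,top+.002+OFF],speed=.08)
    s=ctrl.get_state();f0=s["contact_force"][2]
    ctrl.move_linear([*p,bot+OFF],speed=speed)
    s=ctrl.get_state();print(side,"t",round(s["t"],2),"foot z",round(s["eef_pos"][2]-OFF,4),"xy err",(s["eef_pos"][:2]-p).round(4),"f0",f0.round(2),"F",s["contact_force"].round(2),"M",s["moment"].round(2),"gap",round(s["finger_gap"],4))
def up(ctrl,lift=.098):
    s=ctrl.get_state();ctrl.move_linear([*s["eef_pos"][:2],lift+OFF],speed=.15)
def snap(ctrl,name):
    S=ctrl.get_image("side");cv2.imwrite(f"pics/{name}.png",cv2.resize(S["frame"][145:305,250:410],(600,600),interpolation=cv2.INTER_CUBIC))
    T=ctrl.get_image("top");
    return S,T
E
python3 - <<'E'
from station import ctrl
from h import *
press(ctrl,"B",.080,.0715)
snap(ctrl,"pB1")
up(ctrl)
press(ctrl,"A",.077,.069)
snap(ctrl,"pA1")
up(ctrl)
s=ctrl.get_state();print(s["t"],s["contact_force"])
S,T=snap(ctrl,"after1");print([(c.round(1),a) for c,a,b in blobs(S["frame"],"red",(280,205,370,295))])
E
python3 -c "
import cv2,numpy as np
cv2.imwrite('pics/m1.png',np.hstack([cv2.resize(cv2.imread(f'pics/{n}.png'),(266,266)) for n in('pB1','pA1','after1')]))"
```

```text
B t 9.15 foot z 0.0713 xy err [-0.0002 -0.    ] f0 -0.92 F [0.01 0.53 0.25] M [-0.04 -0.04 -0.05] gap 0.0191
A t 11.22 foot z 0.0688 xy err [-0.0002 -0.    ] f0 -1.77 F [-0.12  0.01 -1.32] M [-0.   -0.07  0.  ] gap 0.0187
11.6583 [-0.32208443  0.3356479  -0.97888731]
[(array([312.4, 230. ]), 32), (array([334.3, 242.6]), 36)]
```

View pics/m1.png

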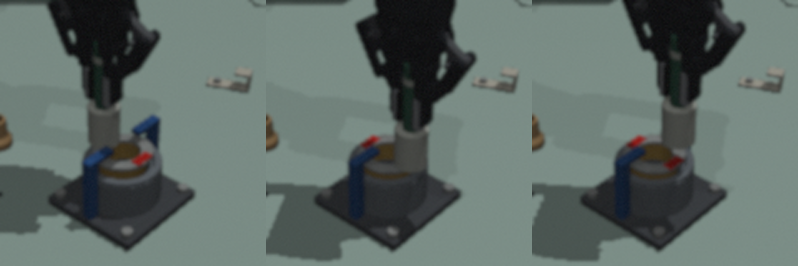

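Both pads have gone down: B from row 226.9 to 230.0, and A from 239.6 to 242.6. The drift is still upright. Second round.

```bash
python3 - <<'E'
from station import ctrl
from h import *
press(ctrl,"B",.0735,.0645);up(ctrl)
press(ctrl,"A",.0705,.062);up(ctrl)
S,T=snap(ctrl,"after2");print([(c.round(1),a) for c,a,b in blobs(S["frame"],"red",(280,205,370,295))])
for z in(.0776,.0715,.0645,.060):print("B",z,proj(S,[*B,z]).round(1),"A",proj(S,[*A,z]).round(1))
print(ctrl.get_state()["t"])
E
```

```text
B t 13.48 foot z 0.0643 xy err [-0.0002  0.    ] f0 -0.58 F [ 0.39  0.4  -0.74] M [ 0.03  0.   -0.01] gap 0.0188
A t 15.6 foot z 0.0617 xy err [-0.0003  0.    ] f0 -1.43 F [-0.74 -0.76 -0.25] M [ 0.   -0.04 -0.04] gap 0.0188
[(array([312.5, 232. ]), 23), (array([334.3, 245.6]), 36)]
B 0.0776 [312.7 226.7] A [335.5 238.4]
B 0.0715 [312.7 229.5] A [335.5 241.1]
B 0.0645 [312.7 232.6] A [335.4 244.3]
B 0.06 [312.8 234.5] A [335.3 246.3]
16.0917
```

View pics/after2.png

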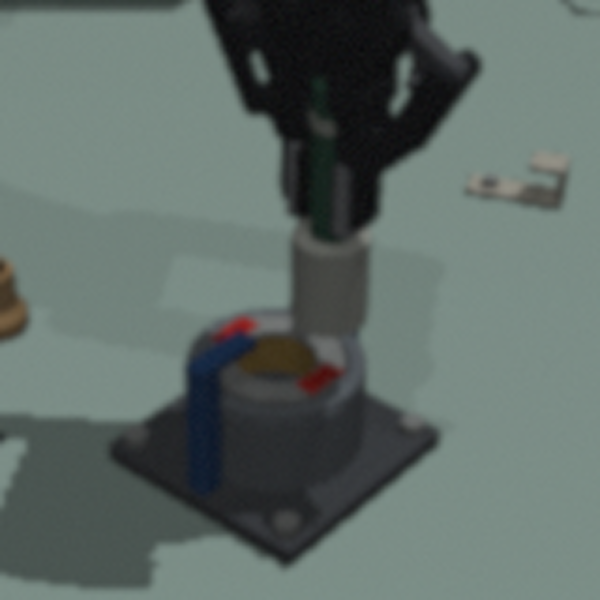

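The cup is nearly down and level, and the drift is upright. Now I'll press to the stop on each side, guarded by contact force.

```bash
cat >> h.py <<'E'
def home(ctrl,side,top):
    press(ctrl,side,top,.0602)
    for k in range(6):
        s=ctrl.get_state();
        if s["contact_force"][2]>18: break
        ctrl.move_linear([*(C+(RO if side=="A" else -RO)*EX),.0595-.0006*k+OFF],speed=.01)
        s=ctrl.get_state();print("  ",k,round(s["t"],2),round(s["eef_pos"][2]-OFF,4),s["contact_force"].round(1),s["moment"].round(2))
E
python3 - <<'E'
from station import ctrl
from h import *
home(ctrl,"B",.067);up(ctrl)
home(ctrl,"A",.0645);up(ctrl)
S,T=snap(ctrl,"after3");print([(c.round(1),a) for c,a,b in blobs(S["frame"],"red",(280,205,370,295))])
print(ctrl.get_state()["t"])
E
```

```text
B t 17.78 foot z 0.0601 xy err [-0.0001  0.    ] f0 -1.08 F [ 0.94  0.29 -0.75] M [ 0.   -0.02 -0.02] gap 0.0184
   0 18.03 0.06 [-1.2  0.3  3.9] [0.02 0.42 0.05]
   1 18.28 0.0599 [-3.5 -0.1  8.6] [ 0.13  0.74 -0.03]
   2 18.53 0.0599 [-4.2 -0.1 11.6] [0.12 1.14 0.01]
   3 18.78 0.0599 [-5.3 -0.5 15.4] [ 0.16  1.33 -0.  ]
   4 19.03 0.0598 [-6.9  0.7 19.1] [0.24 1.71 0.01]
A t 21.03 foot z 0.0602 xy err [-0.0001 -0.    ] f0 -1.29 F [ 0.45  0.47 -0.86] M [-0.04 -0.01  0.05] gap 0.0187
   0 21.28 0.06 [-1.8 -0.5  2.5] [ 0.01  0.39 -0.04]
   1 21.53 0.06 [-3.1  0.1  7. ] [ 0.09  0.73 -0.06]
   2 21.78 0.06 [-4.   0.2 11. ] [ 0.08  0.9  -0.02]
   3 22.03 0.0599 [-6.4  1.6 13.2] [0.16 1.21 0.03]
   4 22.28 0.0599 [-6.4 -0.2 15.7] [ 0.14  1.49 -0.12]
   5 22.53 0.0599 [-8.6  1.4 19.9] [0.15 1.71 0.03]
[(array([334.2, 246.4]), 33)]
23.0583
```

View pics/after3.png

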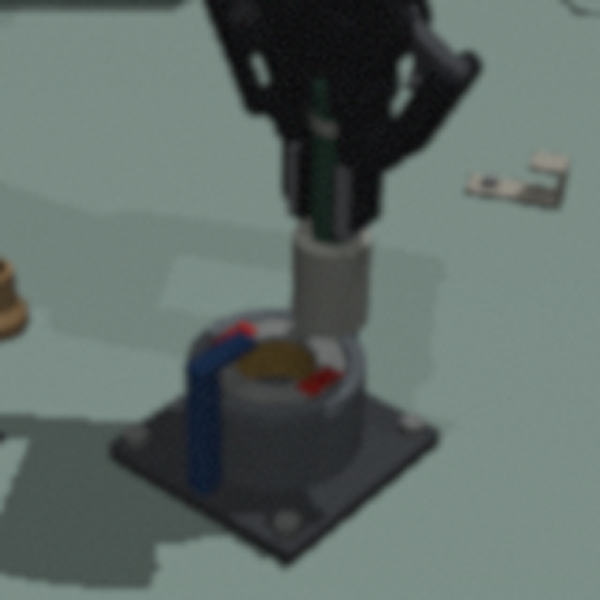

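Both sides stopped firmly at foot z = 0.060 under 19–20 N. I'll re-press each once to confirm, then stand the drift back near its original spot.

```bash
python3 - <<'E'
from station import ctrl
from h import *
home(ctrl,"B",.062);up(ctrl)
home(ctrl,"A",.062);up(ctrl)
ctrl.move_linear([*(D),.15],speed=.2)
S,T=ctrl.get_image("side"),ctrl.get_image("top")
print([(c.round(1),a) for c,a,b in blobs(S["frame"],"red",(280,205,370,295))])
print("top",[(c.round(1),a) for c,a,b in blobs(T["frame"],"red",(260,200,350,295))])
s=ctrl.get_state();print(s["t"],s["eef_pos"])
W=np.hstack([cv2.resize(S["frame"][205:295,280:370],(400,400),interpolation=cv2.INTER_CUBIC),cv2.resize(S["frame"][70:210,250:390],(400,400),interpolation=cv2.INTER_CUBIC)])
cv2.imwrite("pics/chk.png",W)
E
```

```text
B t 24.53 foot z 0.0604 xy err [0.0001 0.    ] f0 -1.44 F [ 0.18  0.12 -1.18] M [ 0.04 -0.02  0.04] gap 0.0187
   0 24.78 0.06 [-0.5 -0.1  1.8] [ 0.02  0.15 -0.01]
   1 25.03 0.06 [-1.5  0.7  6.3] [0.04 0.55 0.02]
   2 25.28 0.0599 [-3.1  1.3  9.8] [ 0.09  0.83 -0.  ]
   3 25.53 0.0599 [-4.7  0.4 12.2] [0.12 1.15 0.02]
   4 25.78 0.0599 [-5.5 -0.3 17.2] [0.16 1.44 0.04]
   5 26.03 0.0598 [-6.7  0.5 20.1] [0.14 1.76 0.02]
A t 27.93 foot z 0.0603 xy err [ 0.0001 -0.    ] f0 -1.32 F [ 0.35 -0.03 -0.44] M [ 0.   -0.01 -0.06] gap 0.0186
   0 28.18 0.06 [-0.9  0.3  2.2] [ 0.    0.19 -0.03]
   1 28.43 0.06 [-2.5  0.6  5.9] [ 0.    0.47 -0.02]
   2 28.68 0.0599 [-3.4  0.5  8.8] [ 0.07  0.74 -0.05]
   3 28.93 0.0599 [-5.5  1.2 12. ] [ 0.05  1.   -0.06]
   4 29.18 0.0599 [-6.9  1.6 14.8] [ 0.18  1.21 -0.01]
   5 29.43 0.0599 [-7.7  1.2 18. ] [ 0.32  1.43 -0.05]
[(array([334.5, 246. ]), 44)]
top [(array([312.6, 233.5]), 53), (array([295.3, 253.7]), 54)]
31.3667 [0.49556989 0.25224477 0.14997876]
```

View pics/chk.png

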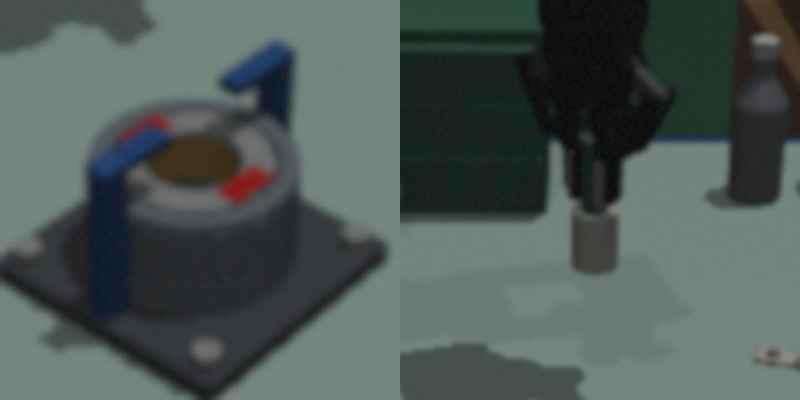

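The cup's flange sits level and flush inside the hub rim, with pad A at row 246.0 (246.3 expected at z = 0.060). The drift hangs upright over a clear spot. Setting it down now.

```bash
python3 - <<'E'
from station import ctrl
from h import *
ctrl.move_linear([*D,.058],speed=.1)
z=.0525
ctrl.move_linear([*D,z],speed=.02)
for k in range(5):
    s=ctrl.get_state();print(round(s["t"],2),s["eef_pos"].round(4),s["contact_force"].round(1))
    if s["contact_force"][2]>2: break
    z-=.0005;ctrl.move_linear([*D,z],speed=.01)
ctrl.gripper_to(.03);ctrl.pause(.2);ctrl.gripper_to(.085)
s=ctrl.get_state();ctrl.move_linear([*s["eef_pos"][:2],.20],speed=.12)
ctrl.move_to([.35,.0-.25,.3],down(1))
s=ctrl.get_state();print(s["t"],s["eef_pos"],s["finger_gap"],s["contact_force"])
S,T=ctrl.get_image("side"),ctrl.get_image("top")
print([(c.round(1),a) for c,a,b in blobs(S["frame"],"red",(280,205,370,295))],[(c.round(1),a) for c,a,b in blobs(T["frame"],"red",(260,200,350,295))])
print("drift cap",[(onz(T,c,.12).round(4),a) for c,a,b in blobs(T["frame"],"green",(165,230,215,275))])
W=np.hstack([cv2.resize(S["frame"][120:300,250:430],(400,400),interpolation=cv2.INTER_CUBIC),cv2.resize(T["frame"][180:340,160:360],(400,320),interpolation=cv2.INTER_CUBIC)[:400] if 0 else cv2.resize(T["frame"][150:330,165:345],(400,400),interpolation=cv2.INTER_CUBIC)])
cv2.imwrite("pics/fin.png",W)
E
```

```text
32.86 [0.4952 0.2531 0.0524] [-0.  -0.4 -1.3]
33.11 [0.4954 0.2532 0.0521] [-0.6  0.8 -0.9]
33.36 [0.4955 0.2533 0.052 ] [-1.1 -0.1  3. ]
37.725 [ 0.35036259 -0.24946731  0.29978895] 0.08489463993802841 [-0.13870823 -0.06818368  0.98470038]
[(array([334.5, 246.1]), 46)] [(array([312.7, 233.6]), 54), (array([295.2, 253.6]), 55)]
drift cap [(array([0.4971, 0.2529, 0.12  ]), 74), (array([0.4853, 0.2365, 0.12  ]), 35)]
```

View pics/fin.png

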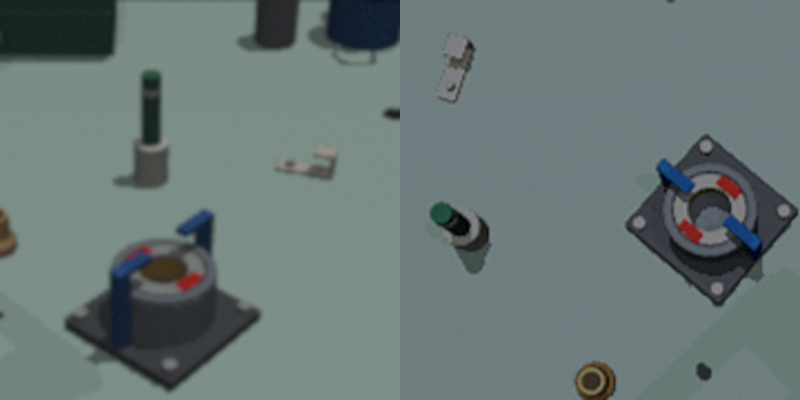

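The drift stands upright and free, and the cup is flush and level in the hub.

```bash
python3 -c "
from station import ctrl
ctrl.job_done();print(ctrl.get_state()['t'])"
```

```text
the job is handed in; nothing more can be done
the job is handed in; nothing more can be done
```

The cup is fully home and flush with the hub face. The drift stands upright where it started, released, and the job was handed in at about 38 s of the 58 s allowed.

- **Pressing:** I gripped the white-footed drift by its green grip and pressed the pads alternately (B, A, B, A, B, A), about 4–7 mm at a time by foot height. Then I re-pressed each side once to confirm. The punch was not used, and in the presses and pictures only the drift's foot met the cup.
- **Stop at home:** On both sides the foot stopped at z = 0.060 m, the height of the hub face. It held there under about 18–20 N on each press.
- **Last pictures:** The flange looks level inside the rim, with pad A at the row expected for flush. Pad B is partly hidden by a dog in the side view, so its height there was not measured. The evidence for side B is its stop and the look of the flange.
- **Drift:** The cap is within 2 mm of its original position.

No check failed or disagreed.

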